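# Tip the short sample binder out of the tight row and stand it in the display stand

## Robot

A 6-joint arm with a two-finger parallel gripper is mounted at the origin on the work surface. World frame = base frame: x ahead of the robot, y to its left, z up, the work surface at z = 0. Lengths are in mm, angles in rad, forces in N, time in s.
With the tool pointing down it reaches from about 350 to 725 mm from the base axis. Payload 4.3 kg.
Tool frame: the origin (TCP) lies at the very end of the fingers, on their centre line; the grasp point (between the pads) lies 19 mm behind it (arm.grasp_offset is the distance from the TCP to the grasp point, in mm); z points along the fingers, y is the direction in which the jaws open and shut (so a half turn about z gives the same grasp; the last joint's range is limited). The gripper opens to 85 mm and grips with 20 to 120 N. Pads are 22 mm wide; open, the fingers measure 114 mm over their backs; the gripper's body (76 mm by 85 mm) begins 54 mm behind the grasp point. The pads swing forward as they close: fully open they stand 13 mm farther back than shut.
Start: joints at [1.088, 0.377, 0.081, 1.274, 0, 1.46], TCP at [209.439, 535.539, 231.329] pointing down, gripper open.
Joint ranges: [-2.72, 2.72], [-0.84, 1.66], [-1.02, 1.22], [-1.77, 2.12], [-1.37, 1.28], [-3.14, 3.14]. Speed limits (rad/s): [2.57, 2.57, 3.14, 3.14, 3.14, 3.14].

## Interface

Orientations are given as a unit quaternion [w, x, y, z].
In Python, from workcell import arm, grip, kin, imaging gives the robot as it stands. Calls block until the motion is done:
- arm.move_ptp(position, orientation): joint-space move of the TCP to a pose.
- arm.movel(position, rotation=None, max_speed=150, until_force=None): straight line of the TCP; rotation=None keeps the orientation; max_speed is the mean speed in mm/s. With until_force (N) it stops when the force on the tool has changed by that much, and returns True; else False.
- arm.set_joints(angles): joint-space move.
- grip(opening): finger opening in mm; the grip force is fixed at half the most; returns when the fingers have stopped.
- arm.wait(seconds).
- kin.inverse_kinematics(position, orientation): joint angles nearest the present ones, or None.
- imaging.snapshot(name): name is "side" or "top" or "wrist"; returns a dict with "frame" (480x640x3 uint8, blue, green, red), "range_z" (480x640 float32, mm along the optical axis (not along the pixel's ray), 0 where there is no reading), "K" (3x3 intrinsics, pixels), "origin" and "rotation" of the camera in the world. Camera axes: x right, y down, z forward; pixel columns grow to the right and rows downward; lengths in mm; the calibration is good to about 2 mm. A picture is of the moment at which its call begins.
A pose or a line that the arm cannot do raises arm.Unreachable and nothing moves.
- arm.sign_off(): hands the job in, once; it reports no verdict.
Readings, each from a call of its own:
- arm.get_time(): time.
- arm.get_joints(): joint angles.
- arm.get_joint_vel(): joint speeds.
- arm.get_tau(): joint torques, N m.
- arm.get_eef_pos(): TCP position.
- arm.get_eef_rot(): TCP orientation.
- arm.get_wrist_force(): force on the tool from outside, world axes, zero at the start.
- arm.get_ft_torque(): the same for the moment, N m.
- arm.get_gripper_width(): finger opening in mm.
Only numpy, scipy, OpenCV 4.12 (cv2) and the standard library are available. Lean on these libraries where they do the work, as an engineer would, in place of code of your own. Each camera call takes 0.05 s, during which the arm holds its last target. There are 200 camera calls.

## Task

In the steel rack five sample binders are squeezed tightly together. Tip the short one, the lowest of the row, out towards you by its top so that it leans out of the row, then grip it at its spine, lift it out and stand it upright in the empty slot of the plywood display stand, fully down on the floor of the slot and with its spine still facing the front. Never let it fall, leave the other binders standing in the rack, and leave everything else where it is.

Things in the scene. Friction and masses are not known exactly. Their poses are not given: they have to be found in the camera images.
- short_binder_mid (a point): The short binder, the one to move: stiff upright box, grey cloth cover, 120 mm deep (its x), 36 mm thick (y), 160 mm tall (z), about 0.3 kg; 12 to 18 mm lower than all the others. It stands in one of the three inner places of the row. Point at its centre, half-way up; its x axis points from the spine to the rear (away from the robot), z to its top.
- spine_top (a point): Middle of the top edge of the short binder's spine (60 mm in front of its centre along -x, 80 mm above it). Axes as for the binder.
- short_binder: The same short binder; origin at the centre of its underside, axes as above.
- rack: Fixed steel rack with the row of five binders, open at top and front. Origin on the table under the middle of the row; x away from the robot, y along the row (left). Floor 8 mm thick. Side walls 125 mm high above it, x from -75 to 75 mm, at y = 90 to 98 and -138 to -132 mm. The binders' rear faces are near x = 40 mm; behind them is free but for a rail 22 mm high at x = 84 to 90 mm.
- rack_lip (a point): Middle of the top of the rack's front lip, which is 8 mm high above the rack's floor and 8 mm thick. It stops the foot of a binder, so that one pulled by its top tips about its front lower edge. The spines stand 0 to 5 mm behind the lip, whose rear face is 4 mm behind this point.
- bookend (a joint): Grey plate at the -y end of the row, sprung against it with about 10 N; it gives only 4 mm either way (0 = as built, positive = away from the row). The squeeze leaves no gap for fingers between binders, and its friction holds a binder that is tipped by 0.3 to 0.55 rad where it is let go; beyond about 0.64 rad it may overbalance towards the robot.
- stand: Fixed plywood display stand, 150 x 150 mm, three slots side by side along y. Origin on the table under its middle, x away from the robot along the slots. Slot centres at y = -48, 0, 48 mm; slots 42 mm wide, dividers 55 mm high above the slot floor, which is 8 mm above the table; lips 10 mm high above that floor at both ends, 138 mm apart. Two slots hold a block.
- liner: Thin grey felt on the floor of the one empty slot (136 x 40 mm). Origin at the centre of that slot on its floor, 8 mm above the table; x along the slot away from the robot, y across it.
- binder_a_mid (a point): A neighbouring sample binder standing in the rack: an upright box 120 mm deep (x), 36 mm thick (y), 178 mm tall, brown board cover. Point at its centre, half-way up; axes as for the short binder. It must stay standing in the rack, not drawn out; it may slide or lean sideways a little as the row closes up.
- binder_b_mid (a point): A neighbouring sample binder standing in the rack: an upright box 120 mm deep (x), 36 mm thick (y), 172 mm tall, grey cloth cover. Point at its centre, half-way up; axes as for the short binder. It must stay standing in the rack, not drawn out; it may slide or lean sideways a little as the row closes up.
- binder_c_mid (a point): A neighbouring sample binder standing in the rack: an upright box 120 mm deep (x), 36 mm thick (y), 172 mm tall, brown board cover. Point at its centre, half-way up; axes as for the short binder. It must stay standing in the rack, not drawn out; it may slide or lean sideways a little as the row closes up.
- binder_d_mid (a point): A neighbouring sample binder standing in the rack: an upright box 120 mm deep (x), 36 mm thick (y), 178 mm tall, grey cloth cover. Point at its centre, half-way up; axes as for the short binder. It must stay standing in the rack, not drawn out; it may slide or lean sideways a little as the row closes up.
- stone_block_mid (a point): A concrete sample block, 110 x 36 x 90 mm tall, standing in a slot of the display stand. Point at its centre, half-way up. Leave it alone.
- wood_block_mid (a point): A dark wood sample block, 110 x 36 x 90 mm tall, standing in a slot of the display stand. Point at its centre, half-way up. Leave it alone.
- bowl: Dark bowl, 110 mm across, 50 mm tall, bystander; origin under its centre.
- mug: White mug, 80 mm across, 90 mm tall, bystander; origin under its centre.
- tile_pile: Terracotta sample tile, 60 x 100 x 30 mm, lying flat near the robot, bystander; origin under its centre.
- marble_slab: Marble sample, 80 x 120 x 20 mm, lying flat, bystander; origin under its centre.
- tape_measure: Black tape measure, 65 x 35 x 60 mm, bystander; origin under its centre.
Mind the look-alikes: they are no part of the job. What is shaped like the short_binder but green is not meant.

How it is judged (in metres and radians):
On the way, in this order (a step that is already met when the one before it is completed fails the run):
1. the short binder is tipped out, top towards the robot, with its foot still in the rack (angle between short_binder_mid's own z axis and vertical between 0.25 and 0.9 rad and x of spine_top in the frame of rack below -0.105 m and z of short_binder_mid in the frame of rack below 0.13 m), for 0.2 s.
2. the short binder is gripped in its front (spine) half and drawn clear of the rack (distance between short_binder_mid and rack above 0.19 m and contact force between short_binder and the fingers above 1 N and x of the grasp point in the frame of spine_top below 0.06 m), for 0.2 s.
At the end, for the whole second after the job is handed in: Short binder in the empty slot: centre within 14 mm along, 7 mm across, 74 to 86 mm above its floor, within 0.08 rad of upright, spine to the front, released, at rest. Other binders within 0.35 rad of upright, at x -35 to 10 mm in the rack. Blocks and bystanders moved under 25 mm (z of short_binder_mid in the frame of liner between 0.074 and 0.086 m and x of short_binder_mid in the frame of liner between -0.014 and 0.014 m and y of short_binder_mid in the frame of liner between -0.007 and 0.007 m and x of spine_top in the frame of liner below -0.04 m and angle between short_binder_mid's own z axis and vertical below 0.08 rad and linear speed of short_binder below 0.02 m/s and angular speed of short_binder below 0.1 rad/s and distance of each of stone_block_mid, wood_block_mid, bowl, mug, tile_pile, marble_slab, tape_measure from where it was at the start of the episode below 0.025 m and angle between each of binder_a_mid, binder_b_mid, binder_c_mid, binder_d_mid's own z axis and vertical below 0.35 rad and x of binder_a_mid in the frame of rack between -0.035 and 0.01 m and x of binder_b_mid in the frame of rack between -0.035 and 0.01 m and x of binder_c_mid in the frame of rack between -0.035 and 0.01 m and x of binder_d_mid in the frame of rack between -0.035 and 0.01 m); the robot touches nothing.
It fails at once if the short binder falls free (linear speed of short_binder above 0.55 m/s and contact force between short_binder and the fingers below 0.05 N).
It fails at once if another binder is tipped over or pulled out (angle between any of binder_a_mid, binder_b_mid, binder_c_mid, binder_d_mid's own z axis and vertical above 0.5 rad).
It also fails if it takes over 72 s, if anything falls off the work surface, if the arm or the gripper's body presses on something with over 40 N, if the wrist force passes 120 N, or if a joint passes its speed limit or range.

## Working session

There is one attempt and no reset: what is moved stays moved. The work goes in short steps, each a Python script; the robot and the scene stay as the last script left them, time stands still between calls to the robot, and variables do not carry over. Pictures are saved under pics/ and viewed, about 8 in all and at most 12, crops included, and the job is handed in when it is done.

```bash
ls; mkdir -p pics
cat > h.py <<'E'
import numpy as np, cv2
from workcell import arm, grip, kin, imaging
from scipy.spatial.transform import Rotation as R
def cloud(s):
    d=s["range_z"];v,u=np.mgrid[0:480,0:640];K=np.array(s["K"])
    p=np.stack([(u-K[0,2])/K[0,0]*d,(v-K[1,2])/K[1,1]*d,d],-1)
    P=p@rot(s).T+np.array(s["origin"]);P[d==0]=np.nan
    return P
def rot(s):
    r=np.array(s["rotation"],float)
    return r if r.shape==(3,3) else R.from_quat(np.r_[r[1:],r[0]]).as_matrix()
def quat(m):
    q=R.from_matrix(m).as_quat();return [float(x) for x in (q[3],q[0],q[1],q[2])]
E
python3 - <<'E'
from h import *
for n in("top","side"):
    s=imaging.snapshot(n);cv2.imwrite(f"pics/{n}0.png",s["frame"]);np.save(f"pics/{n}0.npy",cloud(s))
    print(n,s["origin"],np.round(rot(s),3).tolist(),s["K"])
print(arm.get_eef_rot(),arm.get_time())
E
```

```text
pics
top [ 358.89025643   57.78902756 1260.02326614] [[-0.022, -0.986, 0.165], [-1.0, 0.019, -0.015], [0.012, -0.166, -0.986]] [[466.25483671   0.         321.99619004]
 [  0.         466.25483671 248.56199975]
 [  0.           0.           1.        ]]
side [ 324.01493559 -682.71626705  645.21204803] [[0.966, -0.129, 0.223], [-0.257, -0.553, 0.793], [0.021, -0.823, -0.567]] [[458.32889044   0.         318.42692624]
 [  0.         458.32889044 242.97226724]
 [  0.           0.           1.        ]]
[-2.54959493e-04  1.85319370e-01  9.82677921e-01 -8.76872088e-04] 0.1
```

View pics/top0.png

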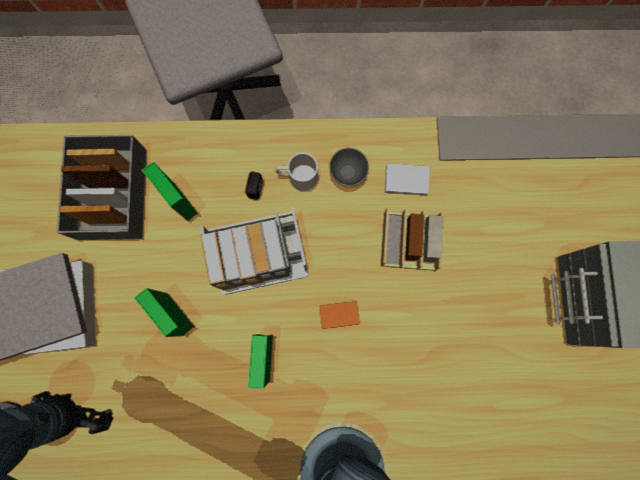

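View pics/side0.png

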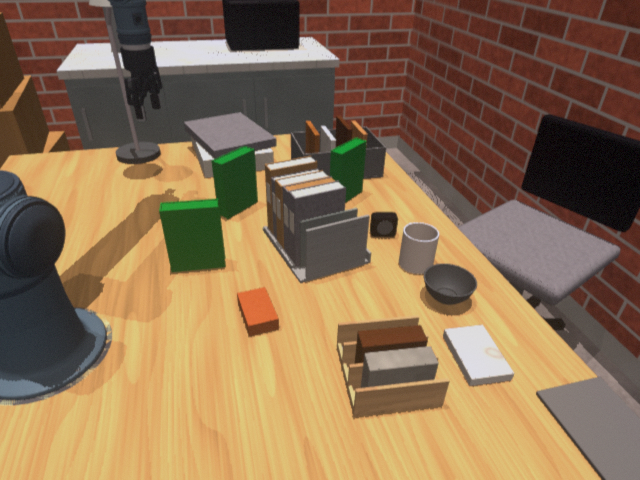

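The top view shows the rack row at cols 205–290, rows 220–290, and the stand at (412,238) with its left slot (393,238) empty. The side view shows the row from (290,165) to (320,190). Three green look-alikes stand at (168,190), (162,312) and (260,360) in the top view. Next I measure the binder heights, the rack yaw and the stand.

Run:
```python
from h import *
P=np.load("pics/top0.npy");im=cv2.imread("pics/top0.png")
def pts(u0,u1,v0,v1,z0,z1):
    m=np.zeros((480,640),bool);m[v0:v1,u0:u1]=1
    m&=(P[...,2]>z0)&(P[...,2]<z1);return m
# row tops
m=pts(190,315,205,300,145,200);q=P[m];c,sz,a=cv2.minAreaRect(q[:,:2].astype(np.float32));print("row",c,sz,a)
cv2.imwrite("pics/crop1.png",np.hstack([cv2.resize(im[200:300,190:320],None,fx=4,fy=4,interpolation=2)]))
# profile along direction y
box=cv2.boxPoints((c,sz,a));print(box.round(1).tolist())
e=[box[1]-box[0],box[2]-box[1]];e=max(e,key=np.linalg.norm);e=e/np.linalg.norm(e);e=e if e[1]>0 else -e
n=np.array([e[1],-e[0]])
print("yaw of y-axis e",e,"n",n)
d=(q[:,:2]-c)@e
for k in range(-110,111,6):
    s=abs(d-k)<3
    if s.sum():print(k,s.sum(),q[s,2].mean().round(1),np.median(im[m][s],0),((q[s,:2]-c)@n).min().round(1),((q[s,:2]-c)@n).max().round(1))
for name,b,z in(("stand",(375,450,200,275),(50,72)),("wood/stone",(375,450,200,275),(85,110)),("liner",(384,403,215,262),(3,20)),("green1",(130,200,155,225),(140,200)),("green2",(130,200,280,345),(140,200)),("green3",(240,280,325,395),(140,200)),("tile",(310,370,295,335),(20,40)),("walls",(190,315,205,300),(115,140))):
    r=P[pts(*b,*z)];
    if len(r):print(name,len(r),[np.round(x,2) for x in cv2.minAreaRect(r[:,:2].astype(np.float32))],r[:,2].mean().round(1))
```

```text
row (536.6640014648438, 228.24169921875) (123.94176483154297, 180.33309936523438) 11.244531631469727
[[458.29998779296875, 304.6000061035156], [493.5, 127.69999694824219], [615.0, 151.89999389648438], [579.9000244140625, 328.79998779296875]]
yaw of y-axis e [-0.1949964   0.98080397] n [0.98080397 0.1949964 ]
-92 53 173.5 [105. 110. 117.] -58.7 60.0
-86 131 182.8 [167. 169. 169.] -59.3 58.9
-80 131 182.4 [173. 174. 172.] -59.5 58.6
-74 132 182.2 [173. 174. 172.] -59.3 58.2
-68 131 182.3 [173. 174. 172.] -59.7 56.9
-62 134 182.7 [172. 174. 172.] -59.9 58.8
-56 128 182.7 [120.5 125.  134.5] -59.3 60.5
-50 127 176.8 [ 80. 129. 167.] -57.9 62.0
-44 131 176.6 [ 73. 131. 172.] -58.1 60.6
-38 133 176.8 [ 73. 131. 172.] -58.1 59.2
-32 128 176.3 [ 73. 131. 172.] -58.2 59.7
-26 129 176.9 [ 73. 130. 171.] -58.0 59.7
-20 141 176.9 [ 98. 124. 148.] -61.4 62.0
-14 131 177.0 [165. 170. 172.] -61.9 56.5
-8 128 176.5 [173. 174. 172.] -61.6 56.4
-2 129 176.3 [172. 174. 172.] -61.8 55.5
4 137 176.4 [172. 173. 172.] -61.5 56.4
10 130 176.4 [172. 173. 172.] -61.4 54.9
16 114 177.0 [109. 138. 160.] -62.0 5
[... 494 characters left out ...]
.4 61.2
stand 638 [array([ 586.44, -200.13]), array([151.64, 150.34]), np.float64(83.88)] 60.4
wood/stone 1257 [array([ 584.05, -223.65]), array([ 84.84, 110.83]), np.float64(84.05)] 95.7
liner 594 [array([ 594.88, -156.8 ]), array([ 35.17, 130.71]), np.float64(83.79)] 7.7
green1 754 [array([711.85, 430.32]), array([123.09,  36.41]), np.float64(37.99)] 156.7
green2 901 [array([401.51, 433.94]), array([120.66,  37.41]), np.float64(39.31)] 157.0
green3 874 [array([283.9 , 197.04]), array([ 36.52, 120.34]), np.float64(86.15)] 157.3
tile 879 [array([389.87,  -1.16]), array([60.09, 99.92]), np.float64(5.81)] 28.5
walls 450 [array([556.61, 211.99]), array([158.22, 235.98]), np.float64(11.4)] 129.4
```

View pics/crop1.png

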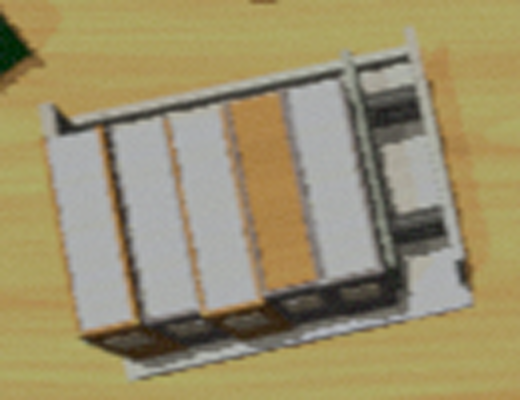

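Candidates for the short binder (top-view pixels): row tops at (222,258), (236,252), (252,248), (266,245), (283,241), plus the greens at (168,190), (162,312), (260,360). Measured top heights are 182.5, 165, 176.5, 176.7 and 182.5 mm, so the short one is second from the left (236,252), grey. The crop agrees: it shows at about (155,220) as a grey-white top, recessed and shadowed by the first binder. Next I plan the pull on its rear face and check the IK.

```bash
cat >> h.py <<'E'
n=np.array([.9808,.195,0]);e=np.array([-.195,.9808,0]);Z=np.array([0,0,1.])
C=np.array([536.66,228.24,0])+36*e      # d-centre of the short binder, n=0
def W(x,z,y=0): return C+x*n+y*e+z*Z     # x along rack from row centre
def Rpull(s=1):                           # tool down, jaws along rack x
    return np.stack([np.cross(s*n,-Z),s*n,-Z],1)
def Rgrip(th,s=1,x=n):                    # tool along -z_b, jaws across thickness
    y=s*np.cross(Z,x);z=np.sin(th)*x-np.cos(th)*Z
    return np.stack([np.cross(y,z),y,z],1)
def gripTCP(xf,th,xb,depth):              # TCP for binder with front lower edge at rack x=xf, z=8
    s=160-depth
    return W(xf+xb*np.cos(th)-s*np.sin(th), 8+s*np.cos(th)+xb*np.sin(th))
xs=np.array([np.cos(np.radians(-6.1)),np.sin(np.radians(-6.1)),0]); S=np.array([591.6,-152.4,0])
E
python3 - <<'E'
from h import *
def t(l,p,r):
    q=kin.inverse_kinematics(list(map(float,p)),quat(r));print(l,np.round(p),None if q is None else np.round(q,2))
for s in(1,-1):
    print("s",s)
    for z in(300,145):t("pull",W(61.7+28,z),Rpull(s))
    t("pullend",W(5,190),Rpull(s))
    for th in(.35,.45,.5):
        t("grip",gripTCP(-58,th,30,38),Rgrip(th,s));t("app",gripTCP(-58,th,30,38-100),Rgrip(th,s));t("lift",gripTCP(-58,th,30,38-200),Rgrip(th,s))
    t("up",W(-120,320),Rgrip(0,s))
    for z in(300,130):t("stand",S-30*xs+z*Z,Rgrip(0,s,xs))
E
```

```text
s 1
pull [618. 281. 300.] [0.33 0.64 0.68 1.61 0.   1.71]
pull [618. 281. 145.] [0.33 0.63 0.26 1.2  0.   1.71]
pullend [535. 265. 190.] [0.35 0.43 0.06 1.2  0.   1.73]
grip [459. 250. 133.] [ 0.42  0.07 -0.66  0.5  -0.08  0.21]
app [426. 243. 227.] [ 0.44 -0.07 -0.54  0.76 -0.08  0.23]
lift [392. 236. 321.] [ 0.47 -0.17 -0.37  1.03 -0.09  0.25]
grip [447. 247. 131.] [ 0.45 -0.   -0.79  0.34 -0.11  0.23]
app [405. 239. 221.] [ 0.48 -0.18 -0.69  0.63 -0.12  0.26]
lift [362. 230. 311.] [ 0.52 -0.3  -0.54  0.91 -0.14  0.29]
grip [441. 246. 129.] [ 0.46 -0.03 -0.86  0.26 -0.13  0.23]
app [394. 237. 217.] [ 0.5  -0.23 -0.76  0.56 -0.14  0.27]
lift [347. 227. 305.] [ 0.55 -0.36 -0.61  0.85 -0.17  0.32]
up [412. 240. 320.] [0.39 0.17 0.03 1.43 0.   0.2 ]
stand [ 562. -149.  300.] [-0.37  0.39  0.27  1.46  0.   -0.26]
stand [ 562. -149.  130.] [-0.37  0.44 -0.1   1.04  0.   -0.26]
s -1
pull [618. 281. 300.] [ 0.33  0.64  0.68  1.61  0.   -1.43]
pull [618. 281. 145.] [ 0.33  0.63  0.26  1.2   0.   -1.43]
pullend [535. 265. 190.] [ 0.35  0.43  0.06  1.2   0.   -1.41]
grip [459. 250. 133.] [ 0.42  0.07 -0.66  0.5  -0.08 -2.93]
app [426. 243. 227.] [ 0.44 -0.07 -0.54  0.76 -0.08 -2.91]
lift [392. 236. 321.] [ 0.47 -0.17 -0.37  1.03 -0.09 -2.89]
grip [447. 247. 131.] [ 0.45 -0.   -0.79  0.34 -0.11 -2.92]
app [405. 239. 221.] [ 0.48 -0.18 -0.69  0.63 -0.12 -2.89]
lift [362. 230. 311.] [ 0.52 -0.3  -0.54  0.91 -0.14 -2.85]
grip [441. 246. 129.] [ 0.46 -0.03 -0.86  0.26 -0.13 -2.91]
app [394. 237. 217.] [ 0.5  -0.23 -0.76  0.56 -0.14 -2.87]
lift [347. 227. 305.] [ 0.55 -0.36 -0.61  0.85 -0.17 -2.83]
up [412. 240. 320.] [ 0.39  0.17  0.03  1.43  0.   -2.94]
stand [ 562. -149.  300.] [-0.37  0.39  0.27  1.46  0.    2.88]
stand [ 562. -149.  130.] [-0.37  0.44 -0.1   1.04  0.    2.88]
```

Run:
```python
from h import *
q=quat(Rpull(1))
arm.move_ptp(list(W(92,300)),q)
grip(0)
arm.movel(list(W(92,150)),max_speed=150)
p=np.array(arm.get_eef_pos());print("at",(p-C)@n,p[2],arm.get_gripper_width())
hit=arm.movel(list(W(60,150)),max_speed=20,until_force=4)
p=np.array(arm.get_eef_pos());print(hit,(p-C)@n,(p-C)@e,p[2],arm.get_wrist_force(),arm.get_time())
for k in("wrist","side"):cv2.imwrite(f"pics/{k}1.png",imaging.snapshot(k)["frame"])
```

```text
at 92.78387880366533 151.2603410964663 -0.08213841415799453
True 77.82058353847006 -0.013130965132544858 150.11106818985598 [ 0.57793674 -0.21505617 -0.45988161] 4.6583
```

View pics/wrist1.png

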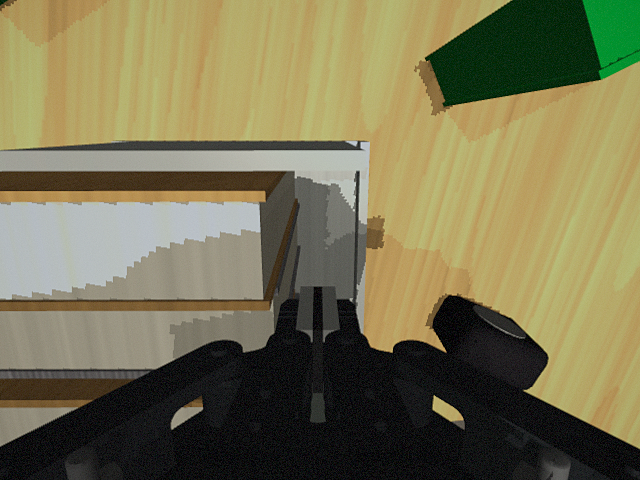

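Contact came at row x = 77.8, so the rear face is at about 63 against 62 expected. The picture shows the closed fingers at (318,300), right behind the short binder's rear edge at (275,335), with the space behind them free. Now I tip along the arc.

Run:
```python
from h import *
s=140;xf=-56.7
for th in np.arange(.06,.461,.05).tolist()+[.46]:
    arm.movel(list(W(xf+120*np.cos(th)-s*np.sin(th)+14.5, 8+s*np.cos(th)+120*np.sin(th))),max_speed=60)
    p=np.array(arm.get_eef_pos());print(round(th,2),((p-C)@n).round(1),p[2].round(1),np.round(arm.get_wrist_force(),1))
arm.wait(.3)
p=np.array(arm.get_eef_pos());b=(p-C)@n
arm.movel(list(W(b+15,p[2])),max_speed=60)
arm.movel(list(W(b+15,300)),max_speed=200)
arm.wait(.2)
for k in("top","side"):
    f=imaging.snapshot(k);cv2.imwrite(f"pics/{k}2.png",f["frame"]);np.save(f"pics/{k}2.npy",cloud(f))
print(arm.get_time())
```

```text
0.06 69.6 155.3 [1.8 1.  1.6]
0.11 61.7 160.5 [2.9 0.4 2.1]
0.16 53.8 165.4 [1.1 0.2 2. ]
0.21 45.7 169.9 [1.  0.4 1.5]
0.26 37.5 174.2 [1.5 1.  2. ]
0.31 29.1 178.0 [1.9 0.2 2.7]
0.36 20.6 181.4 [3.  0.5 2.3]
0.41 11.8 184.3 [1.4 0.7 1.9]
0.46 3.0 186.8 [1.  1.2 2.9]
0.46 3.1 186.6 [1.3 0.7 3.3]
9.4417
```

View pics/side2.png

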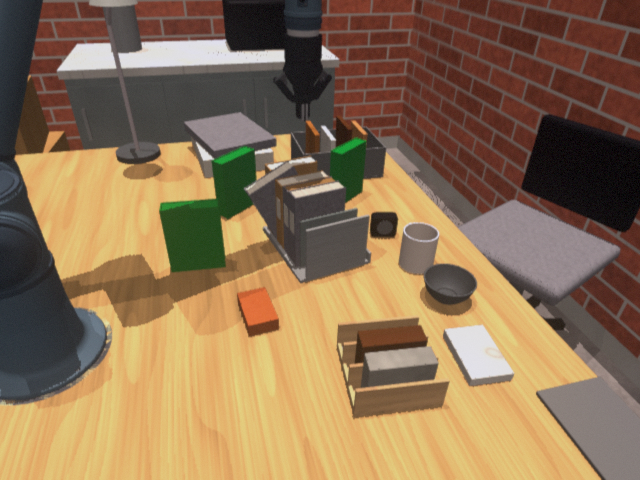

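The binder leans out and stays there: its top front is at (255,190) in the side view and the others are standing. Now I measure the tilt and the spine-top edge from both clouds.

Run:
```python
from h import *
for k in("top","side"):
    P=np.load(f"pics/{k}2.npy").reshape(-1,3);D=P-C
    x,y,z=D@n,D@e,P[:,2]
    m=(abs(y)<40)&(x<-66)&(x>-150)&(z>100)&(z<175)
    if k=="side": m&=(y>-16)  # exclude side face
    x,y,z=x[m],y[m],z[m];print(k,m.sum())
    if m.sum()<20: continue
    A=np.c_[x,y,np.ones(len(x))];w=np.ones(len(x),bool)
    for _ in range(6):
        c=np.linalg.lstsq(A[w],z[w],rcond=None)[0];r=z-A@c;w=abs(r)<max(2,1.5*np.median(abs(r[w])))
    print("plane slope x,y,z0",c.round(3),"tilt",np.arctan(c[0]).round(3),"rms",r[w].std().round(2),w.sum(),"y",np.percentile(y[w],[1,50,99]).round(1),"x front",np.percentile(x[w],[0.5,2]).round(1),"z there",(c[2]+c[0]*x[w].min()).round(1))
```

```text
top 437
plane slope x,y,z0 [4.42000e-01 7.90000e-02 2.04704e+02] tilt 0.416 rms 1.11 216 y [-17.8   0.8  17.6] x front [-123.  -122.5] z there 150.4
side 215
plane slope x,y,z0 [4.54000e-01 1.90000e-02 2.07772e+02] tilt 0.426 rms 0.9 167 y [-14.9   1.8  18.1] x front [-120.1 -118.6] z there 153.2
```

Both cameras give a tilt of 0.42 rad with the spine top at x ≈ -122 and z ≈ 153, where the model says -122 and 154. I'll grip there.

Run:
```python
from h import *
th=.42;q=quat(Rgrip(th));xf=-57.2
arm.move_ptp(list(gripTCP(xf,th,28,-75)),q)
grip(70)
hit=arm.movel(list(gripTCP(xf,th,28,38)),max_speed=90,until_force=10)
p=np.array(arm.get_eef_pos());print("hit",hit,p-gripTCP(xf,th,28,38),arm.get_gripper_width())
grip(25);arm.wait(.2);print("width",arm.get_gripper_width(),np.round(arm.get_wrist_force(),1))
f=imaging.snapshot("side")["frame"];cv2.imwrite("pics/side3.png",cv2.resize(f[80:300,150:400],None,fx=2.4,fy=2.4))
print(arm.get_time())
```

```text
hit False [0.27169612 0.17484481 0.57250887] 69.78076695986417
width 35.283173410887564 [-1.2 -6.   5.2]
13.4917
```

View pics/side3.png

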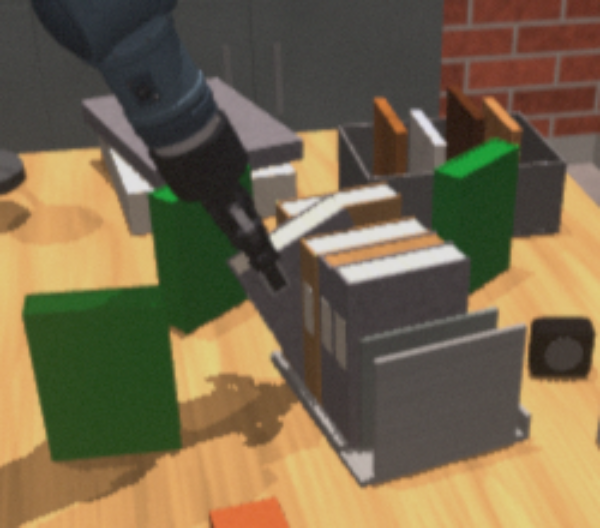

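The fingers grip the binder near its spine top (crop (265,270)) at a width of 35.3 mm. Next I draw it out along its own axis.

Run:
```python
from h import *
th=.42;xf=-57.2
for d in(25,60,110,200):
    arm.movel(list(gripTCP(xf,th,28,38-d)),max_speed=80);print(d,np.round(arm.get_wrist_force(),1),arm.get_gripper_width())
arm.wait(.2)
f=imaging.snapshot("side");cv2.imwrite("pics/side4.png",f["frame"])
f=imaging.snapshot("top");cv2.imwrite("pics/top4.png",f["frame"])
print(arm.get_eef_pos(),arm.get_time())
```

```text
25 [-5.1 -7.   5.6] 35.325095485221716
60 [-4.4 -7.6  0.2] 35.17396469476159
110 [-5.5 -5.3 -0.1] 35.48972353134097
200 [ 0.8 -0.6 -3.4] 35.19719166865278
[369.75417215 231.68952912 313.08422013] 16.9
```

View pics/side4.png

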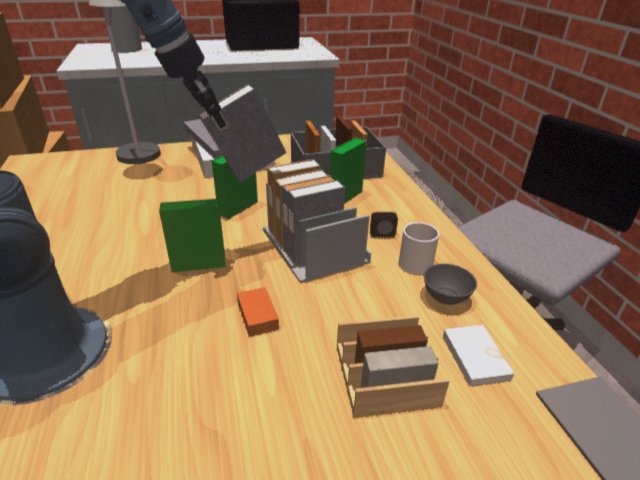

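It is clear of the rack in hand, seen at (245,135) in the side view, and the other four are standing. I carry it over the slot, upright, and measure its pose there.

Run:
```python
from h import *
p=np.array(arm.get_eef_pos())
arm.movel([400,200,335],quat(Rgrip(0)),max_speed=100)
arm.move_ptp(list(S-32*xs+270*Z),quat(Rgrip(0,1,xs)))
arm.wait(.5);print(arm.get_gripper_width(),arm.get_eef_pos(),arm.get_time())
ys=np.cross(Z,xs)
for k in("top","side"):
    f=imaging.snapshot(k);cv2.imwrite(f"pics/{k}5.png",f["frame"]);P=cloud(f);np.save(f"pics/{k}5.npy",P)
    P=P.reshape(-1,3);x,y,z=(P-S)@xs,(P-S)@ys,P[:,2]
    m=(abs(y)<30)&(abs(x)<90)&(z>296)&(z<325)&(x>-5)
    if m.sum()>20:
        c=np.linalg.lstsq(np.c_[x,y,x*0+1][m],z[m],rcond=None)[0];print(k,"top plane",m.sum(),c.round(3),"x,y pct",np.percentile(x[m],[1,99]).round(1),np.percentile(y[m],[2,98]).round(1))
    m=(abs(y+18)<8)&(abs(x)<90)&(z>165)&(z<290)
    if m.sum()>50:
        c=np.linalg.lstsq(np.c_[x,z-220,x*0+1][m],y[m],rcond=None)[0];print(k,"side plane y=",m.sum(),c.round(4),"x",np.percentile(x[m],[1,99]).round(1),"z",np.percentile(z[m],[1,99]).round(1))
    if k=="side":
        for zz in(170,190,210): 
            w=m&(abs(z-zz)<6);
            if w.sum():print(zz,x[w].min().round(1),x[w].max().round(1))
```

```text
35.42777524433184 [ 559.83223005 -148.81626437  270.02215092] 19.4917
top top plane 180 [-1.9000e-02  1.5000e-02  3.0387e+02] x,y pct [11.8 56.8] [-8.7 19.4]
side top plane 728 [-2.00000e-03  1.24000e-01  3.04951e+02] x,y pct [-3.3 59. ] [-19.2  17.3]
side side plane y= 4841 [-3.00000e-04 -6.30000e-03 -1.73043e+01] x [-59.9  59.1] z [166.3 288.8]
170 -60.2 60.6
190 -59.9 60.8
210 -60.2 60.4
```

View pics/side5.png

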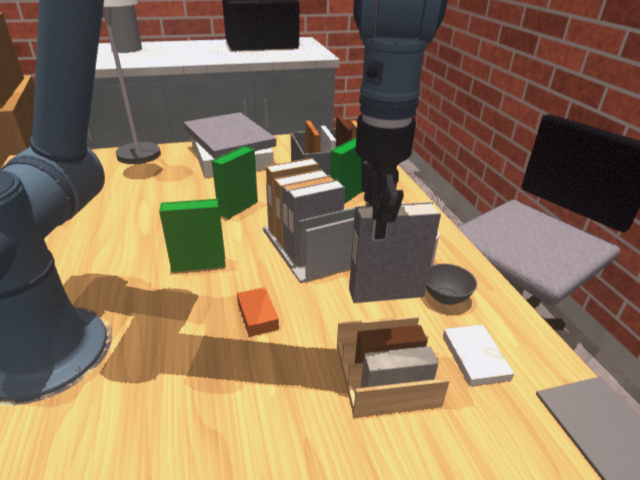

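The binder hangs upright and centred to within about 1 mm in my slot frame, seen at (393,255). One check of the slot's position against the divider tops before lowering.

Run:
```python
from h import *
ys=np.cross(Z,xs)
for k in("top","side"):
    P=np.load(f"pics/{k}0.npy").reshape(-1,3);x,y,z=(P-S)@xs,(P-S)@ys,P[:,2]
    m=(abs(x)<85)&(y>-145)&(y<45)&(z>56)&(z<66)
    h,b=np.histogram(y[m],np.arange(-135,41,3));print(k,[(int(b[i]),int(h[i])) for i in range(len(h)) if h[i]>8])
    for lo,hi in((15,35),(-35,-15),(-135,-108)):
        w=m&(y>lo)&(y<hi)
        if w.sum()>9:print(lo,np.median(y[w]).round(1),"slope",np.polyfit(x[w],y[w],1).round(3),"x",np.percentile(x[w],[1,99]).round(1),"z",np.median(z[w]).round(1))
```

```text
top [(-123, 22), (-120, 17), (-81, 17), (-78, 22), (-75, 40), (-72, 17), (-33, 16), (-30, 21), (-27, 52), (-24, 70), (-21, 16), (21, 56), (24, 66), (27, 17)]
15 24.5 slope [-1.000e-03  2.446e+01] x [-72.7  73.8] z 61.7
-35 -24.2 slope [ 2.0000e-03 -2.4835e+01] x [-74.3  72.3] z 61.3
-135 -120.1 slope [-6.00000e-03 -1.20103e+02] x [-74.2  73.9] z 61.3
side [(-126, 273), (-123, 190), (-120, 112), (-117, 158), (-114, 33), (-78, 43), (-75, 28), (-72, 24), (-30, 37), (-27, 28), (-24, 16), (18, 205), (21, 143), (24, 70)]
15 21.0 slope [-1.0000e-03  2.1686e+01] x [-72.2  75.2] z 62.2
-35 -26.9 slope [ 1.0000e-03 -2.6394e+01] x [-72.8  77. ] z 62.4
-135 -121.6 slope [-2.00000e-03 -1.20312e+02] x [-71.6  75.6] z 62.4
```

The slot axis and yaw agree with the top view. The side view puts the binder 1–2 mm too far to +y relative to the slot, so I shift it -1 mm and lower it with force guards.

Run:
```python
from h import *
ys=np.cross(Z,xs);B=S-32*xs-1*ys
arm.movel(list(B+200*Z),max_speed=100)
hit=arm.movel(list(B+140*Z),max_speed=50,until_force=8)
print(hit,arm.get_eef_pos()[2],np.round(arm.get_wrist_force(),1))
if not hit:
    hit=arm.movel(list(B+124*Z),max_speed=12,until_force=6)
    print(hit,arm.get_eef_pos()[2],np.round(arm.get_wrist_force(),1),arm.get_gripper_width())
f=imaging.snapshot("side");cv2.imwrite("pics/side6.png",cv2.resize(f["frame"][150:430,270:520],None,fx=2.1,fy=2.1))
P=cloud(f).reshape(-1,3);x,y,z=(P-S)@xs,(P-S)@ys,P[:,2]
m=(abs(y+18)<9)&(abs(x)<70)&(z>110)&(z<160)
c=np.linalg.lstsq(np.c_[x,z-135,x*0+1][m],y[m],rcond=None)[0];print(m.sum(),c.round(3),x[m].min(),x[m].max())
m=(abs(y)<14)&(x>0)&(x<58)&(z>155);print("top z",np.median(z[m]) if m.any() else 0,arm.get_time())
```

```text
False 140.4519168740352 [-0.4  0.1 -2.5]
True 131.43950375916984 [-0.   0.6  5.1] 35.280902433983044
1434 [ 1.0000e-03 -1.8000e-02 -1.8539e+01] -61.11771332820585 60.3196869512284
top z 167.12742911499072 22.625
```

View pics/side6.png

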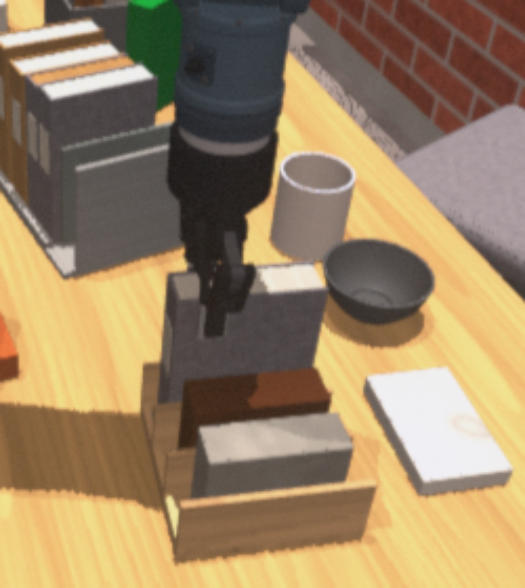

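The binder is down in the slot. The TCP stopped at 131.4 against 130 expected, the top is at about 167, and contact pushes up with 5 N. I release it and verify.

Run:
```python
from h import *
ys=np.cross(Z,xs);p=np.array(arm.get_eef_pos())
grip(60);arm.wait(.2)
arm.movel(list(p+110*Z),max_speed=100)
arm.movel([380,-120,330],max_speed=150);arm.wait(.5)
for k in("side","top"):
    f=imaging.snapshot(k);cv2.imwrite(f"pics/{k}7.png",f["frame"]);P=cloud(f).reshape(-1,3);x,y,z=(P-S)@xs,(P-S)@ys,P[:,2]
    m=(abs(y)<22)&(abs(x)<70)&(z>158)&(z<175);print(k,m.sum())
    if m.sum()>30:
        w=m&(abs(y)<14);print("top z",np.median(z[w]),"slopes",np.linalg.lstsq(np.c_[x,y,x*0+1][w],z[w],rcond=None)[0].round(3),"x",np.percentile(x[m],[1,99]).round(1),"y",np.percentile(y[m],[1,99]).round(1))
    m=(abs(y+18)<9)&(abs(x)<70)&(z>110)&(z<160)
    if k=="side":print("side plane",np.linalg.lstsq(np.c_[x,z-135,x*0+1][m],y[m],rcond=None)[0].round(3),x[m].min(),x[m].max())
print(arm.get_time())
```

```text
side 1376
top z 166.955135668298 slopes [1.00000e-03 1.00000e-03 1.66909e+02] x [-59.9  57.8] y [-19.7  17.3]
side plane [-4.0000e-03 -5.0000e-03 -1.7954e+01] -61.27584505700531 60.40951574346299
top 753
top z 164.64466214710762 slopes [-5.00000e-03 -1.00000e-03  1.64631e+02] x [-61.7  55.6] y [-17.2  18.7]
26.55
```

View pics/top7.png

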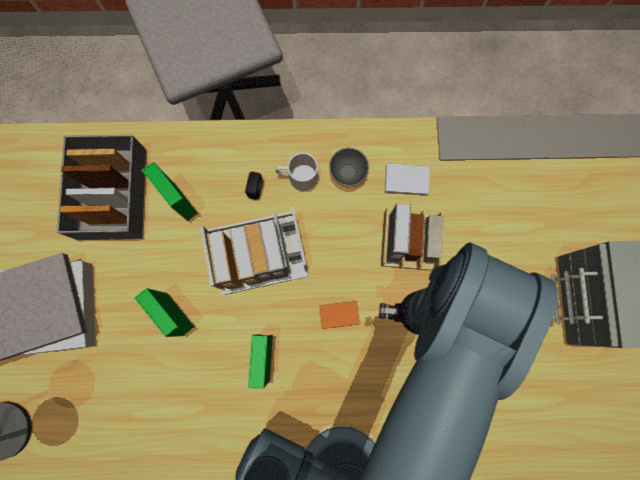

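View pics/side7.png

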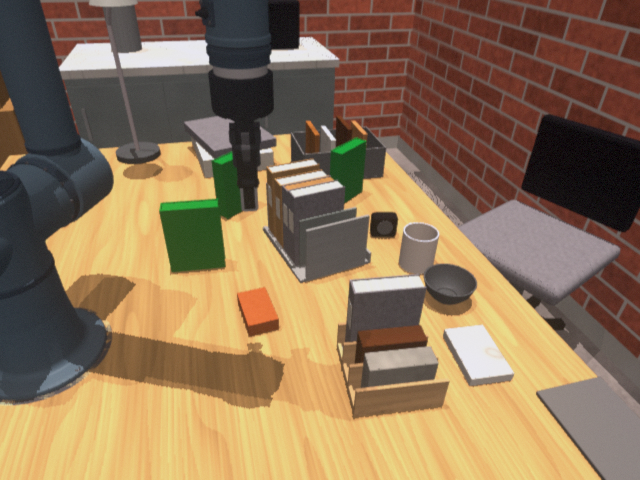

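The binder stands in the slot at (402,232) in the top view and (385,305) in the side view. The other four stand in the rack, the bystanders are unmoved, and the arm is clear.

```bash
python3 -c "
from h import *
arm.sign_off()"
```

```text
the job is handed in; nothing more can be done
```

The short binder now stands upright in the empty slot of the display stand with its spine to the front, released, and I handed the job in at about 27 s of the 72 s allowed. I got no verdict back.

- **Tip and lift:** I tipped the binder, second from the left in the row, out to about 0.42 rad by pulling on its rear face. It stayed there on its own. I then gripped it from above near the spine, drew it out along its own axis and lowered it until it touched the floor of the slot.
- **Last checks on the binder:** It is centred to about 1–3 mm along the slot and 1 mm across. It leans by no more than about 0.005 rad. Its top measured 167 mm (side camera) and 164.6 mm (top camera) against 168 mm expected. The top camera had read about 3 mm low on everything from the start.
- **Slot position:** The two cameras disagreed by 1–2 mm on where the slot lies across its width, so I shifted the binder 1 mm before lowering. It went in without catching.
- **Everything else:** The other four binders, both blocks and the bystanders look unmoved in the final pictures. I judged those by eye and did not measure them again.

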